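Sample rack past the gate

TASK

With one fingertip press down the long steel bar beside the analyser's chute so that the sprung gate arm swings up, and while holding it there push the narrow rack of sample tubes along the chute with another finger until the whole rack is past the gate. Slide the rack, never lift or tip it, and keep the gate from touching it; then let the gate drop shut behind the rack, and leave the bottle, the beaker and the little pot beside the chute where they stand.

Things in the scene. Friction and masses are not known exactly. Their poses are not given: they have to be found in the camera images.
- chute: Bench analyser with a straight infeed chute, fixed. Origin: on the table (z = 0), on the chute's centre line, below the gate arm. +x = push direction (towards the analyser), +y = the side of gate shaft and bar. All in its frame, mm: floor at z = 6; two side walls, 4 thick, inner faces y = -16 and +16, tops z = 22, from x = -200 to +125; base plate x -220 to +125, y -50 to +85.
- chute_end (a point): Where the chute ends: on its floor, centre line, at chute x = +125 mm, at the foot of the grey analyser's upright face (housing 200 mm long, 200 wide, 140 high). A rack pushed up to it is past the gate.
- shaft (a point): Gate shaft's axis above the chute origin: at chute y = +30, z = 36 mm. The shaft, radius 4 mm, runs parallel to the chute from x = -188 to +60, in bearing blocks at both ends (12 x 14 mm, tops at z = 42).
- rack: White tube rack, one row of four amber tubes with black caps; loose, about 0.2 kg, in the chute before the gate (rear end 100 to 135 mm before it at the start). Origin: centre of its underside (6 mm above the table); x along its length, pointing along the chute's +x. 80 mm long (ends at x = -40 and +40), 28 wide, frame 45 high, caps to 58.
- gate (a joint): Gate angle in rad: 0 shut, 1.40 open stop. A rocker on the shaft: one side a flat steel arm (6 mm thick along the chute, 10 high, 33 long), shut level across the chute at z = 36 from chute y = +30 to -3, blocking the rack; other side the press bar. Above 1.25 it is clear of the rack. Sprung: about 4.5 N down on the bar starts it, about 5 N holds it open; released, it snaps shut.
- bar_mid (a point): Middle of the press bar: round steel, radius 7 mm, parallel to the chute, from chute x = -178 to +47 (this point x = -65.5). Swings about the shaft: axis at y = 30 + 36 cos(0.873 - angle), z = 36 + 36 sin(0.873 - angle) mm: shut y = 53, z = 64 (top 71 above the table); at 1.31 rad y = 63, z = 21 (top 28). Press anywhere along it with equal effect; a fingertip can slide along it.
- gate_tip (a point): Free end of the gate arm, at x = 0 in the chute frame; shut: y = -3, z = 36; at 1.31 rad it stands at y = +21, z = 68 mm.
- bottle: Amber sample bottle with black cap, 54 mm diameter, 110 mm high, standing beside the chute on the side away from the bar (chute y about -100). Origin: centre of its base. Leave it alone.
- beaker: Glass beaker, 72 mm diameter, 85 mm high, standing beside the chute on the side away from the bar. Origin: centre of its base. Leave it alone.
- pot: Small white lidded pot, 44 mm diameter, 45 mm high, standing beside the chute on the bar's side (chute y about +125 to +150). Origin: centre of its base. Leave it alone.

How it is judged (in metres and radians):
On the way, in this order (a step that is already met when the one before it is completed fails the run):
1. a fingertip holds the gate up while the rack is still before it (value of joint gate above 1.1 rad and contact force between the fingers and gate above 0.5 N and x of rack in the frame of chute below -0.043 m), for 0.1 s.
2. the rack is under way past the gate, the gate held up by a fingertip (value of joint gate above 1.1 rad and contact force between the fingers and gate above 0.5 N and x of rack in the frame of chute between -0.03 and 0.04 m), for 0.1 s.
At the end, for the whole second after the job is handed in: The rack stands upright on the chute floor at rest, its centre 45 to 90 mm beyond the gate (so its rear end is past the gate arm), along the chute; the gate is shut (below 0.1 rad) (x of rack in the frame of chute between 0.045 and 0.09 m and value of joint gate below 0.1 rad and linear speed of rack below 0.01 m/s and angle between rack's own z axis and vertical below 0.1 rad and height (world z) of rack below 0.012 m and angle between the x axis of rack and the x axis of chute, either way round below 0.2 rad); the robot touches nothing.
It fails at once if the rack is lifted from the chute floor (10 mm) or tipped (0.3 rad) (height (world z) of rack above 0.016 m or angle between rack's own z axis and vertical above 0.3 rad).
It fails at once if the gate and the rack bear on one another (over 1 N) (contact force between gate and rack above 1 N).
It fails at once if bottle, beaker or pot is moved by more than 20 mm (distance of any of bottle, beaker, pot from where it was at the start of the episode above 0.02 m).
It also fails if it takes over 51 s, if anything falls off the work surface, if the arm or the gripper's body presses on something with over 40 N, if the wrist force passes 120 N, or if a joint passes its speed limit or range.

ROBOT

A 7-joint arm with a two-finger parallel gripper is mounted at the origin on the work surface. World frame = base frame: x ahead of the robot, y to its left, z up, the work surface at z = 0. Lengths are in mm, angles in rad, forces in N, time in s.
With the tool pointing down it reaches from about 400 to 875 mm from the base axis. Payload 6.5 kg.
Tool frame: the origin (TCP) lies at the very end of the fingers, on their centre line; the grasp point (between the pads) lies arm.tcp_to_grasp behind it (arm.tcp_to_grasp is the distance from the TCP to the grasp point, in mm); x points along the fingers, y is the direction in which the jaws open and shut, and the axes are right-handed (so a half turn about x gives the same grasp; the last joint's range is limited). The gripper opens to 85 mm and grips with 20 to 120 N. Pads are 22 mm wide; open, the fingers measure 114 mm over their backs; the gripper's body (76 mm by 85 mm) begins 54 mm behind the grasp point. The pads swing forward as they close: fully open they stand 13 mm farther back than shut.
Start: joints at [1.262, 0.536, -0.004, 1.538, 0.003, 1.067, -0.071], TCP at [156.269, -630.928, 197.69] pointing down, gripper open.
Joint ranges: [-2.7, 2.7], [-0.37, 2.16], [-1.27, 1.26], [0.24, 2.4], [-1.31, 4.45], [0.19, 1.91], [-2.76, 2.76]. Speed limits (rad/s): [2.39, 2.39, 3.14, 3.14, 3.14, 3.14, 3.14].

INTERFACE

Orientations are given as a 3x3 rotation matrix whose columns are the frame's x, y, z axes.
In Python, from cell import arm, kin, viewer, ticket gives the robot as it stands. Calls block until the motion is done:
- arm.reach(position, orientation): joint-space move of the TCP to a pose.
- arm.servo_line(position, frame=None, velocity=150, contact_N=None): straight line of the TCP; frame=None keeps the orientation; velocity is the mean speed in mm/s. With contact_N (N) it stops when the force on the tool has changed by that much, and returns True; else False.
- arm.move_joints(angles): joint-space move.
- arm.open_jaws() and arm.close_gripper(f_grip=None): open the fingers fully, or close them until they stop; f_grip is the grip in N (None keeps the last).
- arm.hold(seconds).
- kin.solve_ik(position, orientation): joint angles nearest the present ones, or None.
- viewer.get_image(name): name is "scene" or "top"; returns (picture, depth): 400x640x3 uint8, red, green, blue; 400x640 float32, mm along the optical axis (not along the pixel's ray), 0 where there is no reading.
- viewer.calibration(name): a dict with "intrinsics" (3x3 intrinsics, pixels), "k1" (the pictures are not rectified: a ray, as slopes to the right and down, at radius r is drawn at 1 + k1 r^2 times it, then the intrinsics apply), "origin" and "rotation" of the camera in the world. Camera axes: x right, y down, z forward; pixel columns grow to the right and rows downward; lengths in mm; the calibration is good to about 2 mm. A picture is of the moment at which its call begins. calibration takes no time and is no camera call.
A pose or a line that the arm cannot do raises arm.MotionError and nothing moves.
- ticket.finish_job(): hands the job in, once; it reports no verdict.
Readings, each from a call of its own:
- arm.get_clock(): time.
- arm.get_qpos(): joint angles.
- arm.get_joint_velocities(): joint speeds.
- arm.get_joint_torque(): joint torques, N m.
- arm.get_tcp_pos(): TCP position.
- arm.get_ee_rot(): TCP orientation.
- arm.get_force(): force on the tool from outside, world axes, zero at the start.
- arm.get_torque(): the same for the moment, N m.
- arm.get_width(): opening from 0.0 (shut) to 1.0 (fully open).
Only numpy, scipy, OpenCV 4.12 (cv2) and the standard library are available. Lean on these libraries where they do the work, as an engineer would, in place of code of your own. Each camera call takes 0.05 s, during which the arm holds its last target.

## Working session

There is one attempt and no reset: what is moved stays moved. The work goes in short steps, each a Python script; the robot and the scene stay as the last script left them, time stands still between calls to the robot, and variables do not carry over. Pictures are saved under pics/ and viewed, and the job is handed in when it is done.

```bash
mkdir -p pics; ls; python3 - <<'E'
from cell import arm,kin,viewer,ticket
import cv2
print(arm.get_clock(),arm.tcp_to_grasp,arm.get_width())
for n in("scene","top"):
    p,d=viewer.get_image(n); cv2.imwrite(f"pics/{n}0.png",p[:,:,::-1]); 
    import numpy as np; np.savez(f"{n}0.npz",p=p,d=d)
    print(viewer.calibration(n))
E
```

```text
pics
0.0 18.700000000000003 1.0016424019352004
{'intrinsics': array([[361.44507324,   0.        , 320.47486644],
       [  0.        , 361.44507324, 199.17816148],
       [  0.        ,   0.        ,   1.        ]]), 'k1': 0.018695114686478723, 'origin': array([1007.68811235, -173.23827086,  513.48168655]), 'rotation': array([[ 0.53565502,  0.56084323, -0.63129119],
       [ 0.84415676, -0.3748995 ,  0.38320978],
       [-0.02175014, -0.73817697, -0.6742564 ]])}
{'intrinsics': array([[384.1998355 ,   0.        , 317.23122631],
       [  0.        , 384.1998355 , 195.63388898],
       [  0.        ,   0.        ,   1.        ]]), 'k1': -0.08665153373568506, 'origin': array([535.7659715 ,  69.98529427, 805.18369125]), 'rotation': array([[-0.01764315, -0.99237518,  0.1219845 ],
       [-0.99949476,  0.02073119,  0.02409231],
       [-0.0264375 , -0.12149781, -0.99223956]])}
```

View pics/scene0.png

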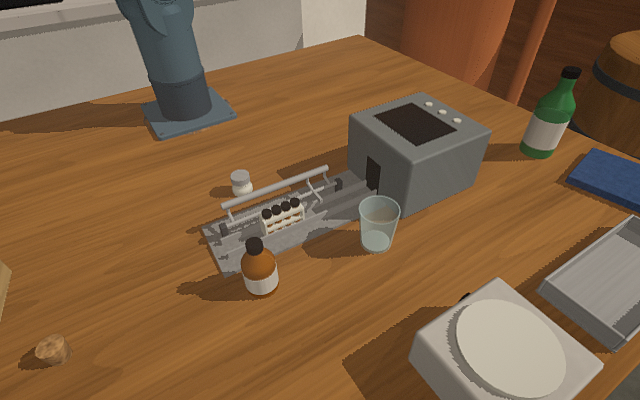

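View pics/top0.png

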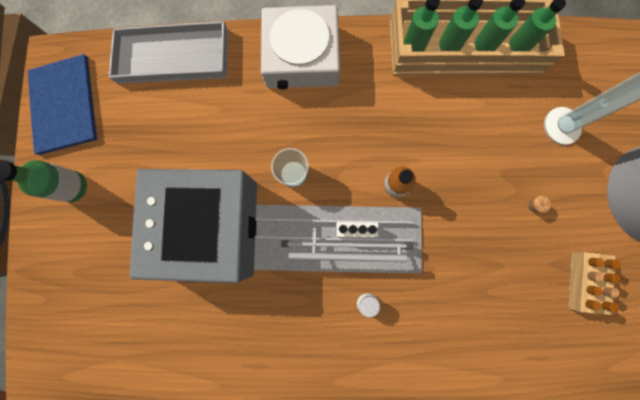

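The analyser sits at image left in the top view (box around 135–255, 170–280) and its chute runs right to about x=422. The rack is at about (358,229), the bar on the row ~257 and the pot at (369,305). The gate shaft and bar are on the robot's side of the chute. Next I'll enlarge this region.

```bash
python3 - <<'E'
import cv2,numpy as np
p=np.load('top0.npz')['p'][190:285,245:435,::-1]
cv2.imwrite('pics/topcrop.png',cv2.resize(p,None,fx=4.2,fy=4.2,interpolation=cv2.INTER_CUBIC))
p=np.load('scene0.npz')['p'][150:285,190:390,::-1]
cv2.imwrite('pics/scenecrop.png',cv2.resize(p,None,fx=4,fy=4,interpolation=cv2.INTER_CUBIC))
E
```

```text
(no output)
```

View pics/topcrop.png

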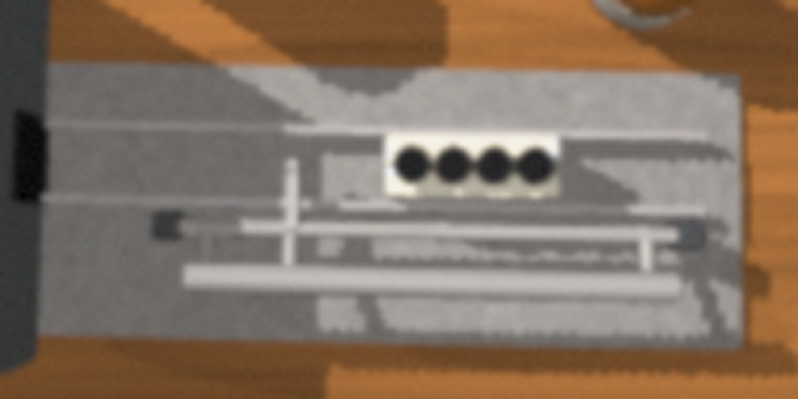

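View pics/scenecrop.png

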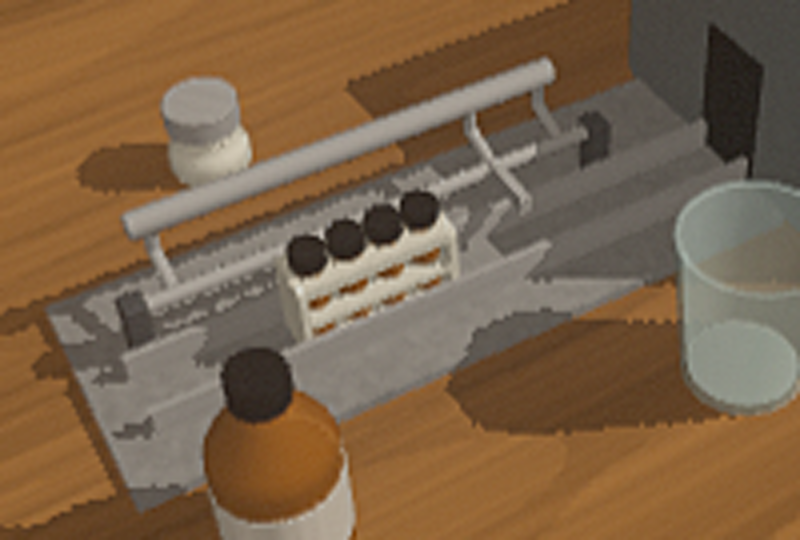

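The top crop shows the bar from crop (183,277) to (681,286), the gate arm at x≈291 with its tip at (292,160), the cap centres from (412,165) to (535,166), and the base plate's rear corners at (741,73) and (742,347). Next I'll turn these into world points.

```bash
cat >h.py <<'E'
import numpy as np,cv2
from cell import arm,kin,viewer,ticket
def ray(n,uv):
    c=viewer.calibration(n);K=c['intrinsics']
    uv=np.atleast_2d(np.array(uv,float));d=(uv-K[:2,2])/K[0,0]
    s=d.copy()
    for _ in range(30): s=d/(1+c['k1']*(s**2).sum(1,keepdims=True))
    return c['origin'],np.c_[s,np.ones(len(s))]@c['rotation'].T
def onz(n,uv,z):
    o,r=ray(n,uv);t=(z-o[2])/r[:,2];return o+r*t[:,None]
def proj(n,P):
    c=viewer.calibration(n);q=(np.atleast_2d(P)-c['origin'])@c['rotation'];s=q[:,:2]/q[:,2:]
    return s*(1+c['k1']*(s**2).sum(1,keepdims=True))*c['intrinsics'][0,0]+c['intrinsics'][:2,2]
E
cat >loc.py <<'E'
from h import *
p=np.load('top0.npz')['p'];d=np.load('top0.npz')['d']
cr=lambda a:(np.array(a)+.5)/4.2-.5+[245,190]
hsv=cv2.cvtColor(p,cv2.COLOR_RGB2HSV)
# bar: per-column bright-run centre
g=p.astype(float).mean(2);pts=[]
for u in range(292,404):
    col=g[252:262,u]; w=np.clip(col-np.percentile(col,40)-10,0,None)
    if w.sum()>20: pts.append((u,252+(w*np.arange(10)).sum()/w.sum()))
pts=np.array(pts);W=onz('top',pts,66)
vx,vy,x0,y0=cv2.fitLine(W[:,:2].astype(np.float32),cv2.DIST_HUBER,0,.01,.01).ravel()
ax=np.array([vx,vy]);ax*=np.sign(ax[1]);print('bar dir',ax,'pt',x0,y0)
E_=onz('top',cr([[183,277],[681,286]]),64);print('bar ends',E_, np.linalg.norm(E_[0]-E_[1]))
print('depth z on bar: ',d[255,350],d[257,350])
B=onz('top',cr([[741,73],[742,347]]),6);print('base corners',B,np.linalg.norm(B[0]-B[1]))
th=np.arctan2(ax[1],ax[0]);X=ax;Y=np.array([-ax[1],ax[0]])
o1=E_.mean(0)[:2]+65.5*X-53*Y
o2=B.mean(0)[:2]+220*X-17.5*Y
print('origin by bar',o1,'by base',o2,'yaw',th)
T=onz('top',cr([[292,160]]),40)
for o in(o1,o2):print('gate tip chute',(T[0,:2]-o)@np.c_[X,Y])
# caps
roi=np.zeros(p.shape[:2],np.uint8);roi[222:238,335:382]=1
m=((hsv[...,2]<70)&(roi>0)).astype(np.uint8)
n,l,s,c=cv2.connectedComponentsWithStats(m)
C=[c[i] for i in range(1,n) if s[i,4]>15];print(C)
P=onz('top',C,63);print('cap spacing mm / chute mean',(P[:,:2]-o1)@np.c_[X,Y])
R=onz('top',cr([[558,132],[558,194],[385,133],[386,194]]),51);print('rack top corners',(R[:,:2]-o1)@np.c_[X,Y])
E
python3 loc.py
```

```text
bar dir [0.04180841 0.99912566] pt 508.6067 22.690218
bar ends [[512.33768589 145.68900441  64.        ]
 [503.99276465 -80.77184567  64.        ]] 226.61455012423147
depth z on bar:  727.0724 725.6382
base corners [[ 605.59040278 -126.91824895    6.        ]
 [ 471.21353179 -121.36462804    6.        ]] 134.49158398252268
origin by bar [563.85733533  95.68546731] by base [565.08451676  94.93456201] yaw 1.5289757
gate tip chute [ 0.23262009 -1.84062024]
gate tip chute [ 0.93156234 -0.58311764]
[array([342.84210526, 228.78947368]), array([362.26356589, 229.11627907])]
cap spacing mm / chute mean [[-55.89670727  -0.16411418]
 [-93.25055068  -0.35251004]]
rack top corners [[-123.94226577  -17.20199538]
 [-124.15780647   11.61474217]
 [ -43.27350019  -14.99993928]
 [ -44.27389391   13.35829198]]
```

```bash
python3 - <<'E'
from h import *
th=1.529;X=np.array([np.cos(th),np.sin(th)]);Y=np.array([-X[1],X[0]]);o=np.array([564.4,95.3])
cs=lambda a:(np.array(a)+.5)/4-.5+[190,150]
for nm,uv,z in(('bar ends -178,53 / 47,53',[[130,225],[548,70]],64),('gate tip 0,-3',[[524,203]],38),('base corner -220,85/-220,-50',[[48,313],[138,507]],4),('caps',[[307,242],[420,196]],64)):
    print(nm,(onz('scene',cs(uv),z)[:,:2]-o)@np.c_[X,Y])
# reach of key poses
for off in(60,66,72):
  lat=np.sqrt(99**2-off**2)
  for s in(1,-1):
    d=np.array([-off,lat])/99; dw=s*(d[0]*X+d[1]*Y)
    x=np.array([0,0,-1.]);y=np.r_[dw,0];R=np.c_[x,y,np.cross(x,y)]
    for xp in(-103,22):
      for z in(100,28,15):
        c=o+(xp-off/2)*X+(-8+lat/2)*Y
        q=kin.solve_ik(np.r_[c,z],R);print(off,s,xp,z,c.round(),None if q is None else np.round(q,2))
E
```

```text
bar ends -178,53 / 47,53 [[-174.16054419   54.62889245]
 [  47.10242909   54.49640782]]
gate tip 0,-3 [[ 0.14268679 -1.17546571]]
base corner -220,85/-220,-50 [[-218.47146443   83.1270646 ]
 [-218.08846919  -48.79690435]]
caps [[-109.53762296    2.33408775]
 [ -52.25802797    3.26551978]]
60 1 -103 100 [527. -36.] [ 0.06  0.47 -0.09  1.93  0.06  0.74 -2.6 ]
60 1 -103 28 [527. -36.] [-0.02  0.59  0.01  1.97 -0.01  0.59 -2.54]
60 1 -103 15 [527. -36.] [-0.03  0.61  0.02  1.97 -0.02  0.56 -2.53]
60 1 22 100 [533.  89.] [-0.9   0.66  0.91  1.95 -0.69  0.87 -2.16]
60 1 22 28 [533.  89.] [-0.78  0.73  0.72  1.97 -0.73  0.72 -2.14]
60 1 22 15 [533.  89.] [-0.78  0.76  0.72  1.97 -0.77  0.71 -2.11]
60 -1 -103 100 [527. -36.] [ 0.48  0.55 -0.64  1.91  0.44  0.83  0.21]
60 -1 -103 28 [527. -36.] [ 0.44  0.67 -0.59  1.94  0.56  0.7   0.11]
60 -1 -103 15 [527. -36.] [ 0.43  0.69 -0.59  1.94  0.59  0.68  0.09]
60 -1 22 100 [533.  89.] [ 0.36  0.63 -0.81  1.87  0.58  0.89 -0.13]
60 -1 22 28 [533.  89.] [ 0.15  0.66 -0.52  1.91  0.5   0.7  -0.06]
60 -1 22 15 [533.  89.] [ 0.11  0.68 -0.47  1.92  0.
[... 967 characters left out ...]
  0.6  -2.41]
72 1 -103 15 [533. -42.] [ 0.01  0.62 -0.02  1.95  0.03  0.57 -2.4 ]
72 1 22 100 [538.  82.] [-0.77  0.59  0.72  1.93 -0.53  0.82 -2.13]
72 1 22 28 [538.  82.] [-0.13  0.61 -0.14  1.92  0.14  0.62 -2.72]
72 1 22 15 [538.  82.] [-0.15  0.63 -0.11  1.92  0.12  0.59 -2.71]
72 -1 -103 100 [533. -42.] [ 0.51  0.57 -0.67  1.89  0.46  0.84  0.37]
72 -1 -103 28 [533. -42.] [ 0.47  0.68 -0.62  1.92  0.59  0.72  0.27]
72 -1 -103 15 [533. -42.] [ 0.46  0.71 -0.61  1.93  0.62  0.7   0.25]
72 -1 22 100 [538.  82.] [ 0.36  0.63 -0.8   1.86  0.57  0.9   0.06]
72 -1 22 28 [538.  82.] [ 0.18  0.67 -0.54  1.9   0.52  0.71  0.1 ]
72 -1 22 15 [538.  82.] [ 0.15  0.69 -0.51  1.91  0.52  0.68  0.1 ]
```

Both views agree to within 2–4 mm. The chute origin is at about (564.4, 95.3) mm with yaw 1.529, and the rack centre is at chute x ≈ -84. The plan is to pre-push the rack to about x = -52 with the gate shut. After that, the trailing finger presses the bar while the leading finger pushes the rack through.

```bash
cat >>h.py <<'E'
th=1.529;X=np.array([np.cos(th),np.sin(th)]);Y=np.array([-X[1],X[0]]);O=np.array([564.4,95.3])
def rot(dx,dy):   # tool y in chute axes, tool pointing down
    d=dx*X+dy*Y;d=np.r_[d/np.linalg.norm(d),0];x=np.array([0,0,-1.]);return np.c_[x,d,np.cross(x,d)]
def W(cx,cy,z): return np.r_[O+cx*X+cy*Y,z]
def C():
    t=arm.get_tcp_pos();return np.r_[(t[:2]-O)@np.c_[X,Y],t[2]].round(1)
def snap(tag):
    for n in("scene","top"):
        p,d=viewer.get_image(n);np.savez(f'{n}_{tag}.npz',p=p,d=d)
        a=p[190:285,245:435] if n=='top' else p[110:285,170:400]
        cv2.imwrite(f'pics/{n}_{tag}.png',cv2.resize(a[:,:,::-1],None,fx=4.2 if n=='top' else 3.4,fy=4.2 if n=='top' else 3.4,interpolation=cv2.INTER_CUBIC))
E
python3 - <<'E'
from h import *
R=rot(1,0)
arm.reach(W(-195,0,180),R);print(arm.get_clock(),arm.get_qpos())
arm.servo_line(W(-195,0,60),velocity=150);
print(arm.servo_line(W(-195,0,27),velocity=40,contact_N=6),C(),arm.get_force())
snap('a');print(arm.get_clock())
E
```

```text
2.4667 [ 0.67120289  0.52947614 -0.77235629  1.75098049  0.42292422  1.03535855
  1.27295118]
False [-195.    -0.2   27.2] [ 0.76404317  0.09447013 -0.26907655]
4.4917
```

View pics/scene_a.png

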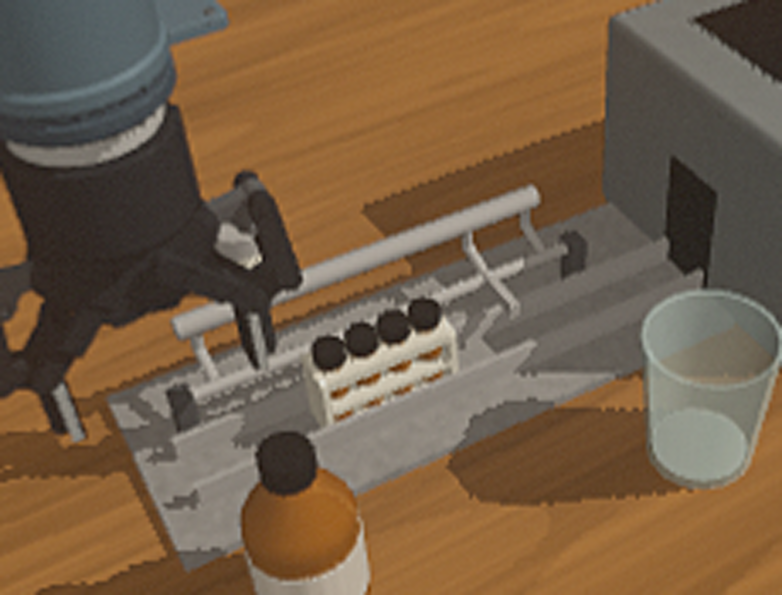

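The scene view shows the open gripper over the rear of the chute. Its front fingertip is at about (257,365) in the crop, just behind the rack, and nothing is touching. I'll check the fingertip's height from that pixel, then push.

```bash
python3 - <<'E'
from h import *
uv=np.array([[257,366],[76,440]])/3.4+[170,110]
for u in uv:
    o,r=ray('scene',u);n=np.r_[Y,0];t=((np.r_[O,0]-o)@n)/(r[0]@n);P=o+t*r[0];print('tip chute x',(P[:2]-O)@X,'z',P[2])
arm.servo_line(W(-160,0,27),velocity=60)
print(arm.servo_line(W(-149,0,27),velocity=25),C(),arm.get_force())
snap('b');print(arm.get_clock())
E
```

```text
tip chute x -149.39771072386358 z 67.79631150135793
tip chute x -242.9683761125451 z 65.95152350608885
False [-149.    0.   27.] [-0.41585244 -0.91397491  0.44324428]
5.9167
```

View pics/scene_b.png

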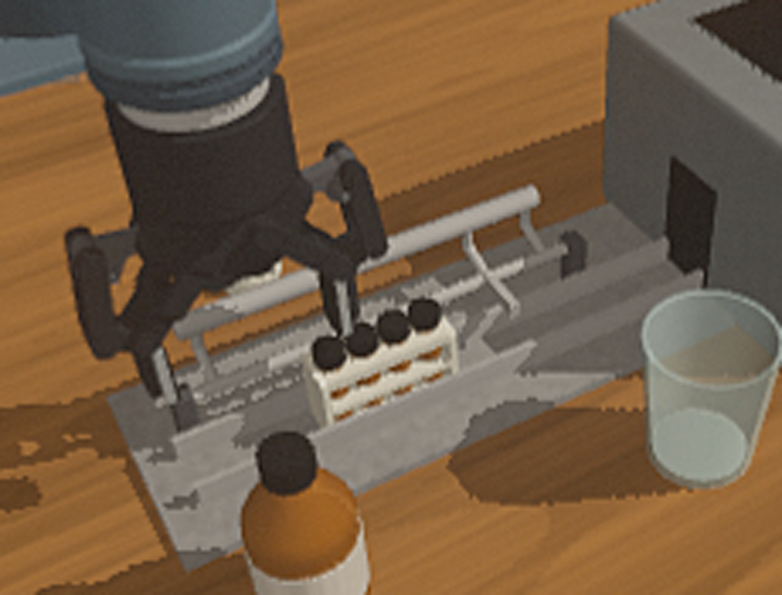

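View pics/top_b.png

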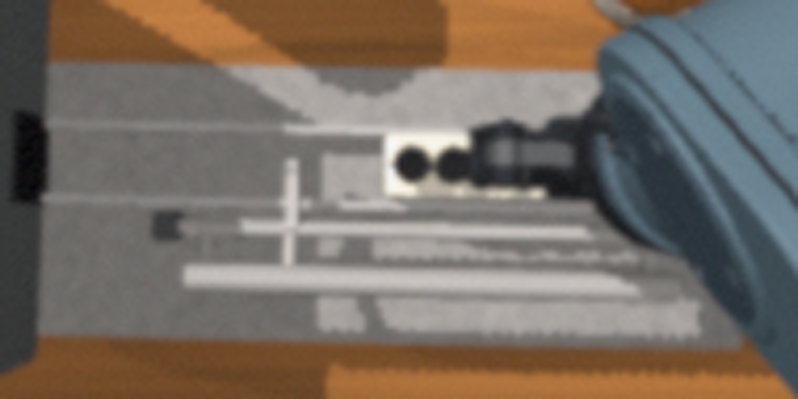

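The rack has not moved: its top-view front edge is still at crop x≈385, and the fingertip is hanging over the caps. The pixel ray put the tip at z≈67 instead of the expected 27–40. I'll check this against the depth images before moving again.

```bash
python3 - <<'E'
from h import *
for tag in 'ab':
  z=np.load(f'scene_{tag}.npz');d=z['d'];p=z['p']
  c=viewer.calibration('scene')
  v,u=np.mgrid[140:260,170:290];uv=np.c_[u.ravel(),v.ravel()]
  o,r=ray('scene',uv);P=o+r*d[v,u].ravel()[:,None]
  q=np.c_[(P[:,:2]-O)@X,(P[:,:2]-O)@Y,P[:,2]]
  dark=p[v,u].reshape(-1,3).max(1)<75
  for lo,hi in((-270,-205),(-170,-75)):
    s=dark&(q[:,0]>lo)&(q[:,0]<hi)&(abs(q[:,1])<40)&(q[:,2]>20)
    qs=q[s];i=np.argsort(qs[:,2])[:8];print(tag,qs[i].round(0).tolist(),uv[s][i].tolist()[:3])
  for px in ((245,216),(192,238),(245,212)): 
    if tag=='a':
      k=np.where((uv==px).all(1))[0][0];print(px,p[px[1],px[0]],q[k].round(0))
E
```

```text
a [[-248.0, -8.0, 82.0], [-239.0, -11.0, 82.0], [-246.0, -7.0, 83.0], [-249.0, -9.0, 84.0], [-249.0, -7.0, 85.0], [-247.0, -8.0, 85.0], [-247.0, -7.0, 86.0], [-248.0, -6.0, 86.0]] [[188, 237], [194, 236], [189, 236]]
a [[-79.0, 14.0, 49.0], [-99.0, 9.0, 51.0], [-97.0, -5.0, 54.0], [-80.0, -3.0, 54.0], [-114.0, -7.0, 54.0], [-90.0, -7.0, 54.0], [-105.0, -4.0, 55.0], [-118.0, -5.0, 55.0]] [[280, 206], [271, 211], [275, 214]]
(245, 216) [51 44 38] [-153.  -13.   84.]
(192, 238) [133 135 129] [-243.  -10.   79.]
(245, 212) [135 132 124] [-150.  -10.   90.]
b [[-205.0, -8.0, 89.0], [-206.0, -1.0, 93.0], [-206.0, -7.0, 94.0], [-205.0, -5.0, 94.0], [-206.0, -1.0, 100.0], [-206.0, -7.0, 100.0], [-205.0, -6.0, 101.0], [-206.0, -6.0, 106.0]] [[213, 224], [211, 220], [212, 222]]
b [[-79.0, 13.0, 50.0], [-99.0, 10.0, 50.0], [-94.0, -7.0, 54.0], [-77.0, -5.0, 54.0], [-118.0, -4.0, 54.0], [-79.0, -4.0, 54.0], [-105.0, -4.0, 55.0], [-99.0, -5.0, 55.0]] [[280, 206], [271, 211], [277, 214]]
```

View pics/top_a.png

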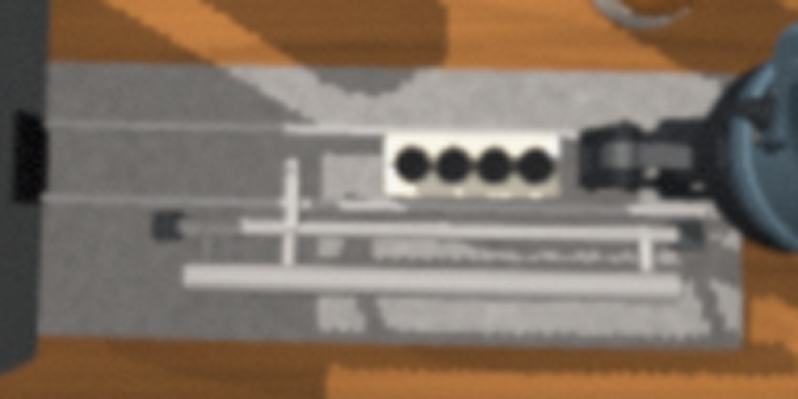

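The depth readings agree with the ray: with the TCP reported at 27 mm, the open fingertips are really about 75–80 mm up. It's lucky that they passed clear over the rack. I'll back off and find the true fingertip offset by a slow guarded descent in the empty rear part of the chute.

```bash
python3 - <<'E'
from h import *
arm.servo_line(W(-197,0,27),velocity=120)
print(arm.get_width(), arm.get_tcp_pos(), arm.get_ee_rot().round(3).tolist(), arm.get_qpos().round(3))
try: print(arm.servo_line(W(-197,0,10),velocity=40,contact_N=4),C(),arm.get_force())
except arm.MotionError as e: print(e)
snap('c');print(arm.get_clock())
E
```

```text
1.0003858924365632 [ 556.17719076 -101.08750732   27.04602201] [[0.0, 0.042, 0.999], [0.001, 0.999, -0.042], [-1.0, 0.001, 0.0]] [ 0.571  0.731 -0.638  1.843  0.606  0.771  1.133]
False [-1.968e+02  1.000e-01  9.800e+00] [0.34557944 0.2538588  0.66530475]
7.1417
```

View pics/scene_c.png

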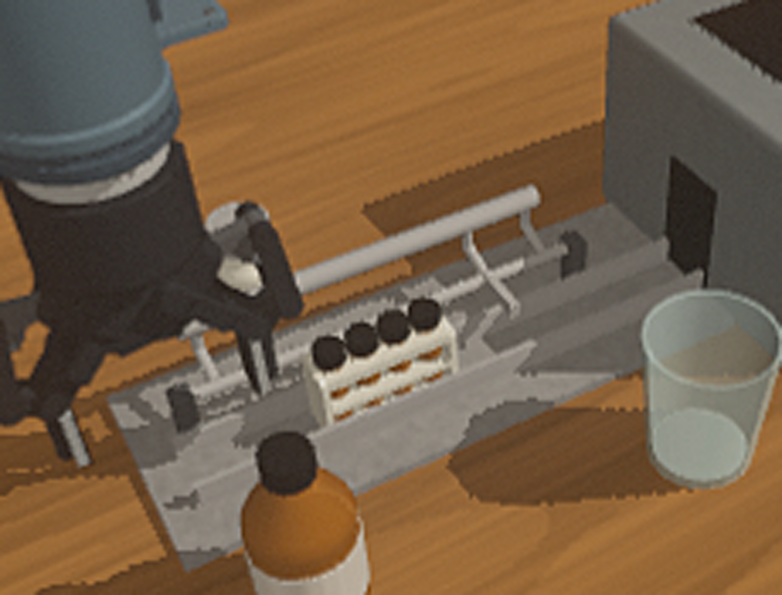

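The tip is now at crop (262,392), still well above the floor. I'll back off a little and go down to the floor (z=6) with a contact stop to measure the offset exactly.

```bash
python3 - <<'E'
from h import *
arm.servo_line(W(-217,0,10),velocity=120)
try:
  arm.servo_line(W(-217,0,-12),velocity=60,contact_N=4);print(C())
  print(arm.servo_line(W(-217,0,-60),velocity=25,contact_N=4),C(),arm.get_force())
except arm.MotionError as e: print(e)
snap('d');print(arm.get_clock())
E
```

```text
[-216.6    0.3  -12.4]
True [-217.     0.   -40.7] [-1.33571711 -0.79811963  9.08031385]
9.2333
```

View pics/scene_d.png

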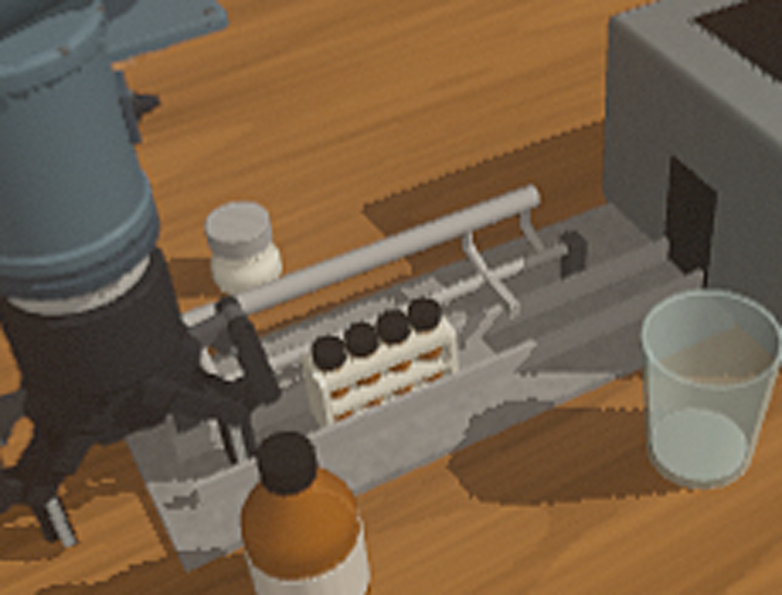

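The floor contact came at TCP z = -40.7, so the real open fingertip height is the TCP z plus about 46.7 mm. That matches the pictures. Next I'll check the gripper body's lower profile from the stored depth for clearance above the caps and the raised gate.

```bash
python3 - <<'E'
from h import *
for tag,tx,tip in(('a',-195,73.9),('b',-149,73.7),('c',-197,56.5)):
  z=np.load(f'scene_{tag}.npz');d=z['d'];p=z['p']
  v,u=np.mgrid[120:260,150:290];o,r=ray('scene',np.c_[u.ravel(),v.ravel()]);P=o+r*d[v,u].ravel()[:,None]
  q=np.c_[(P[:,:2]-O)@X-tx,(P[:,:2]-O)@Y,P[:,2]-tip]
  dark=p[v,u].reshape(-1,3).max(1)<60
  for a in range(-80,90,10):
    s=dark&(abs(q[:,0]-a)<5)&(abs(q[:,1])<50)&(q[:,2]>0)
    if s.sum()>10: print(tag,a,'low above tip',np.percentile(q[s,2],3).round(),'y',np.percentile(q[s,1],[3,97]).round())
E
```

```text
a -70 low above tip 50.0 y [-14.   1.]
a -60 low above tip 31.0 y [-13.  10.]
a -50 low above tip 13.0 y [-13.  10.]
a -40 low above tip 52.0 y [-17.  11.]
a -30 low above tip 64.0 y [-28.   0.]
a -20 low above tip 73.0 y [-35. -11.]
a -10 low above tip 65.0 y [-38. -10.]
a 0 low above tip 66.0 y [-38. -10.]
a 10 low above tip 66.0 y [-37. -10.]
a 20 low above tip 70.0 y [-34. -10.]
a 30 low above tip 63.0 y [-27.  -8.]
a 40 low above tip 7.0 y [-17.   9.]
a 50 low above tip 12.0 y [-14.   9.]
a 60 low above tip 46.0 y [-13.   9.]
a 70 low above tip 50.0 y [-14. -11.]
b -70 low above tip 50.0 y [-13.   9.]
b -60 low above tip 20.0 y [-13.   8.]
b -50 low above tip 12.0 y [-13.  10.]
b -40 low above tip 50.0 y [-17.  12.]
b -30 low above tip 63.0 y [-28.   7.]
b -20 low above tip 74.0 y [-35. -10.]
b -10 low above tip 65.0 y [-38. -10.]
b 0 low above tip 67.0 y [-38. -10.]
b 10 low above tip 65.0 y [-37. -10.]
b 20 low above tip 72.0 y [-34. -10.]
b 30 low above tip 63.0 y [-27.  -9.]
b 40 low above tip 5.0 y [-17.   9.]
b 50 low above tip 11.0 y [-13.   9.]
b 60 low above tip 46.0 y [-13.  10.]
b 70 low above tip 50.0 y [-13. -10.]
c -70 low above tip 50.0 y [-13.   6.]
c -60 low above tip 36.0 y [-13.  10.]
c -50 low above tip 12.0 y [-13.  10.]
c -40 low above tip 50.0 y [-18.  11.]
c -30 low above tip 63.0 y [-28.   0.]
c -20 low above tip 74.0 y [-35. -10.]
c -10 low above tip 65.0 y [-38. -10.]
c 0 low above tip 67.0 y [-38. -10.]
c 10 low above tip 65.0 y [-37. -10.]
c 20 low above tip 72.0 y [-34. -10.]
c 30 low above tip 64.0 y [-27.  -8.]
c 40 low above tip 8.0 y [-17.   8.]
c 50 low above tip 12.0 y [-13.  10.]
c 60 low above tip 45.0 y [-13.   9.]
c 70 low above tip 50.0 y [-13. -10.]
c 80 low above tip 1.0 y [-9.  6.]
```

The body sits about 65 mm above the tips and the knuckles about 46–50 mm, so both clear the caps and the open gate. Now I'll pre-push with the tip at z≈36.

```bash
python3 - <<'E'
from h import *
arm.servo_line(W(-217,0,-11),velocity=100)
arm.servo_line(W(-185,0,-11),velocity=100)
print(arm.servo_line(W(-149,0,-11),velocity=35),C(),arm.get_force())
snap('e');print(arm.get_clock())
E
```

```text
False [-1.491e+02 -1.000e-01 -1.100e+01] [-0.34689719  0.07436665 -0.07051831]
11.425
```

View pics/scene_e.png

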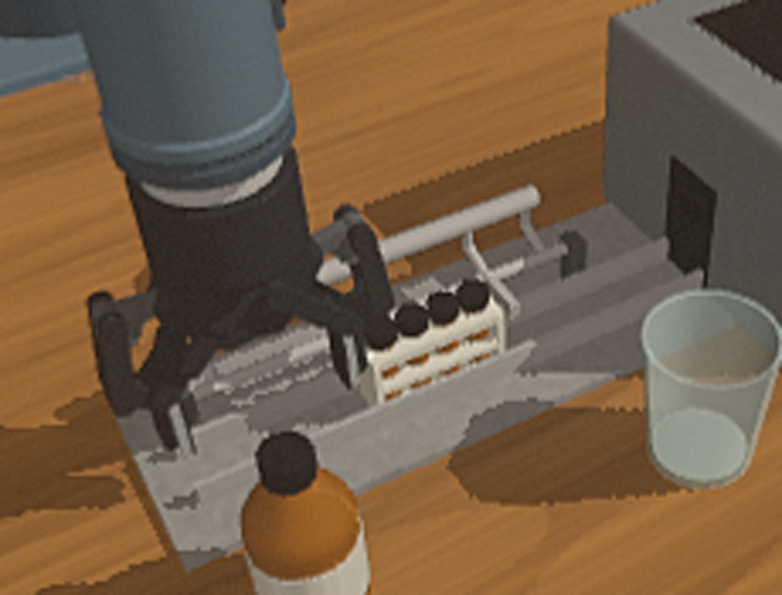

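View pics/top_e.png

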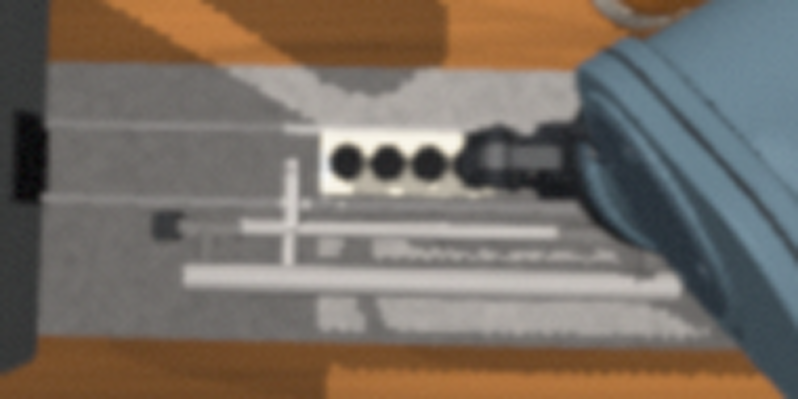

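The rack's front edge is now at crop x=320, with the gate arm at 286–298. That puts the front at about x = -14 and the rack centre at about -54, with the gate untouched. Next I'll turn the gripper so one finger is over the bar and the other is behind the rack, and touch the bar from above.

```bash
cat >>h.py <<'E'
a_=.63;b_=np.sqrt(1-a_**2);RP=rot(a_,-b_)   # tool +y = push finger
E
python3 - <<'E'
from h import *
arm.servo_line(W(-165,0,-11),velocity=100)
arm.servo_line(W(-165,0,60),velocity=150)
arm.reach(W(-141,21.5,60),RP);print(C(),arm.get_qpos().round(2))
for tx,ty,z in((-141,27.3,-20),(-7,27.3,-20),(-10,27.3,60)): print(kin.solve_ik(W(tx,ty,z),RP))
arm.servo_line(W(-141,21.5,32),velocity=80,contact_N=10)
print(arm.servo_line(W(-141,21.5,15),velocity=20,contact_N=3),C(),arm.get_force())
snap('f');print(arm.get_clock())
E
```

```text
[-141.1   21.9   59.3] [ 0.37  0.6  -0.48  1.91  0.4   0.73  0.3 ]
[ 0.30704098  0.71829788 -0.39901966  1.94248486  0.48834469  0.5763603
  0.22034365]
[ 0.06229999  0.73159654 -0.40596106  1.91349104  0.49000516  0.59506435
 -0.02344567]
[ 0.12569936  0.60222862 -0.48118644  1.89622603  0.39991322  0.73881336
  0.05626531]
True [-141.1   22.5   22.7] [-1.14200209  0.32150429  4.67199362]
14.2833
```

View pics/scene_f.png

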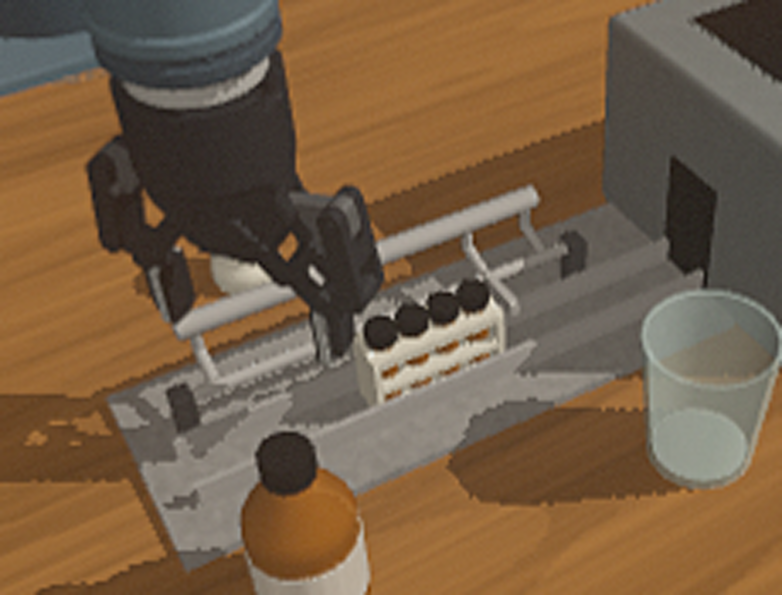

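View pics/top_f.png

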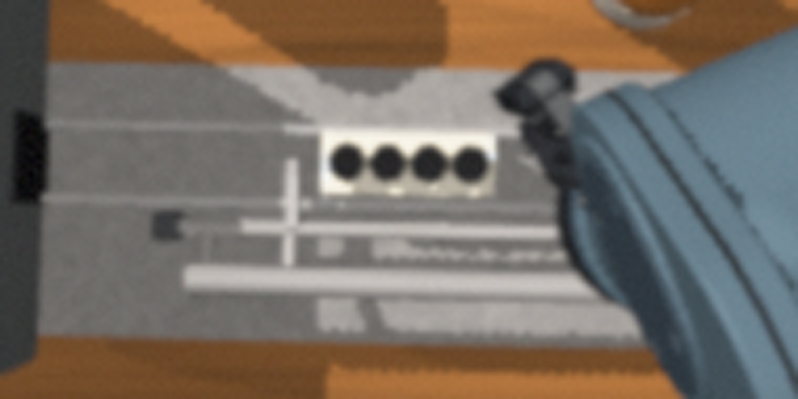

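The bar was touched at TCP z = 22.7, which implies a tip height of about 70 against the 71 expected. The scene view shows the near finger on the bar at about (180,320) and the other finger behind the rack at about (330,355). Now I'll press down, moving outward slightly as the bar swings.

```bash
python3 - <<'E'
from h import *
for z,ty in((5,25.5),(-9,27.3),(-20,27.3)):
    r=arm.servo_line(W(-141,ty,z),velocity=50,contact_N=25);print(r,C(),arm.get_force())
arm.hold(.2);print(C(),arm.get_force())
snap('g');print(arm.get_clock())
E
```

```text
True [-141.5   28.    16.7] [-1.97358359  0.34343581  4.2941996 ]
False [-141.    27.1   -8.9] [-0.9638756   0.07065812  3.15132637]
False [-140.8   25.6  -19.5] [2.62390841 0.30315565 4.10674075]
[-140.8   26.1  -19.4] [ 3.68551197 -0.21762014  5.3688805 ]
15.8833
```

View pics/scene_g.png

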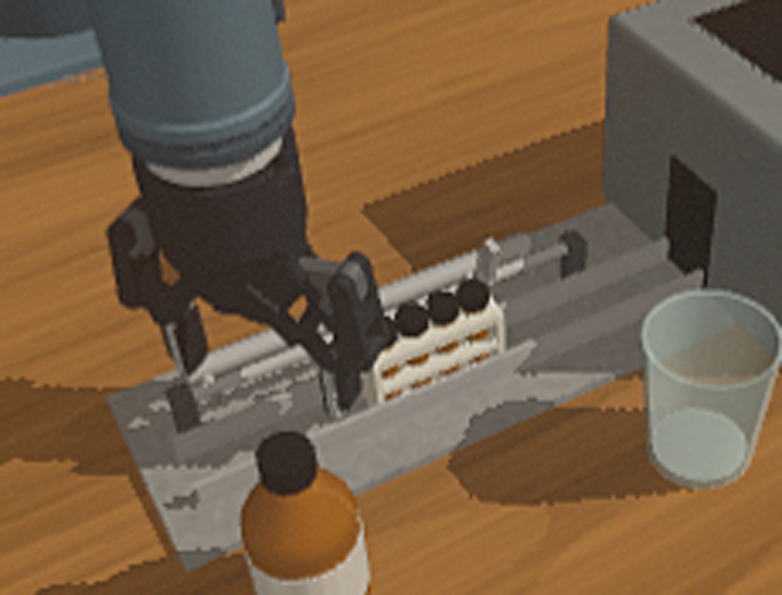

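View pics/top_g.png

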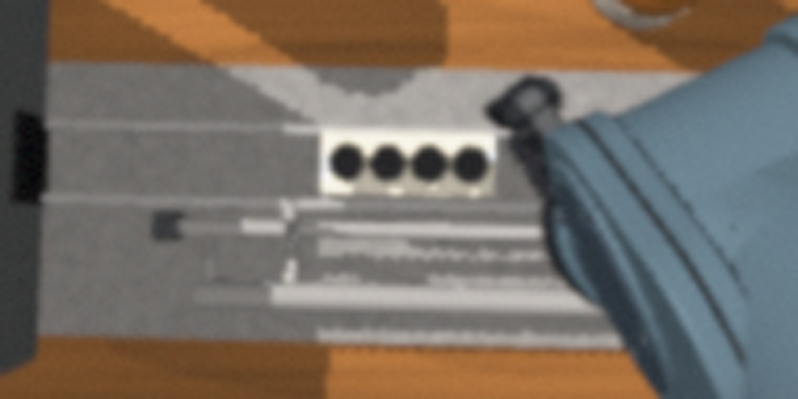

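The gate arm now stands upright, at scene crop (488,245) and top crop (288,207). I'll check its angle against the model before pushing.

```bash
python3 - <<'E'
from h import *
for A in(1.1,1.2,1.25,1.3,1.35,1.4):
    P=[]
    for r,t in((33,0),(33,5)): P.append(W(0,30-r*np.cos(A)-t*np.sin(A),36+r*np.sin(A)-t*np.cos(A)))
    y=30+36*np.cos(.873-A);z=36+36*np.sin(.873-A)
    P.append(W(30,y,z+7))
    print(A,((proj('scene',P)-[170,110])*3.4).round().tolist(),((proj('top',P)-[245,190])*4.2).round().tolist())
E
```

```text
1.1 [[497.0, 255.0], [501.0, 263.0], [500.0, 232.0]] [[289.0, 192.0], [289.0, 182.0], [225.0, 298.0]]
1.2 [[494.0, 250.0], [498.0, 257.0], [501.0, 237.0]] [[289.0, 199.0], [289.0, 188.0], [226.0, 295.0]]
1.25 [[492.0, 248.0], [497.0, 255.0], [502.0, 240.0]] [[288.0, 202.0], [289.0, 192.0], [226.0, 294.0]]
1.3 [[491.0, 246.0], [495.0, 252.0], [503.0, 242.0]] [[288.0, 205.0], [289.0, 195.0], [226.0, 292.0]]
1.35 [[490.0, 244.0], [494.0, 250.0], [503.0, 245.0]] [[288.0, 209.0], [289.0, 198.0], [227.0, 290.0]]
1.4 [[488.0, 242.0], [493.0, 248.0], [504.0, 248.0]] [[288.0, 213.0], [288.0, 202.0], [227.0, 288.0]]
```

The angle is about 1.3–1.4 rad, so the gate is clear. Now I'll push the rack in two strokes while keeping the bar down.

```bash
python3 - <<'E'
from h import *
print(arm.servo_line(W(-80,27.3,-20),velocity=35,contact_N=15),C(),arm.get_force())
snap('h');print(arm.get_clock())
E
```

```text
False [-80.   27.3 -20. ] [-1.52620719 -3.18589841  2.94456517]
17.875
```

View pics/scene_h.png

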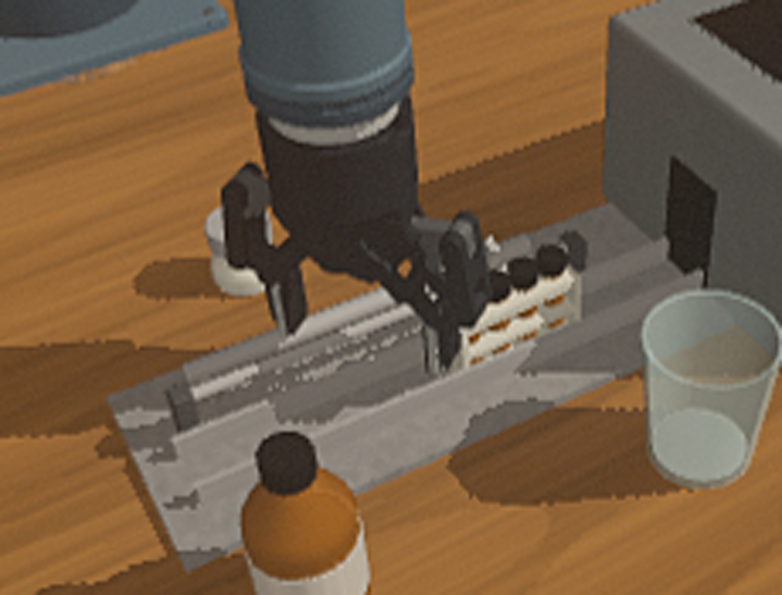

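View pics/top_h.png

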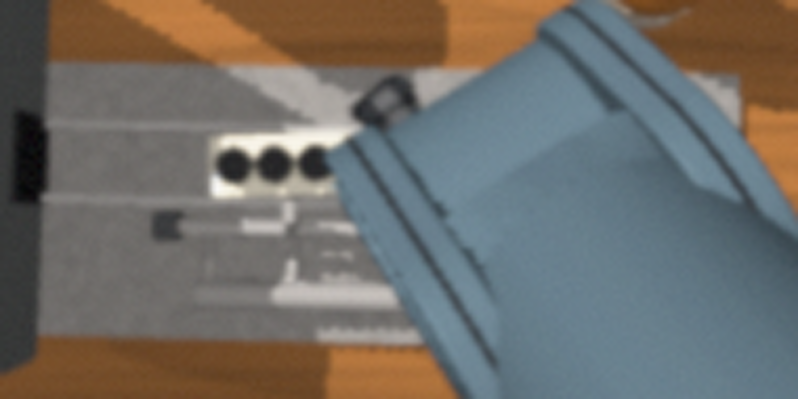

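The rack's front is now at top crop x=210, so its centre is at about x = -3. The gate tip stays upright at (288,207), clear of the rack. I'll finish the push to about x = +74 and then check the beaker clearance.

```bash
python3 - <<'E'
from h import *
P=onz('top',[[273,168],[308,168],[291,150],[291,187]],70);print('beaker chute',((P[:,:2]-O)@np.c_[X,Y]).round())
print(arm.servo_line(W(-3,27.3,-20),velocity=35,contact_N=15),C(),arm.get_force())
snap('i');print(arm.get_clock())
E
```

```text
beaker chute [[  83. -115.]
 [  14. -116.]
 [  49. -151.]
 [  46.  -78.]]
False [ -3.2  27.3 -20. ] [-1.88942559 -4.12773154  3.39665923]
20.325
```

View pics/scene_i.png

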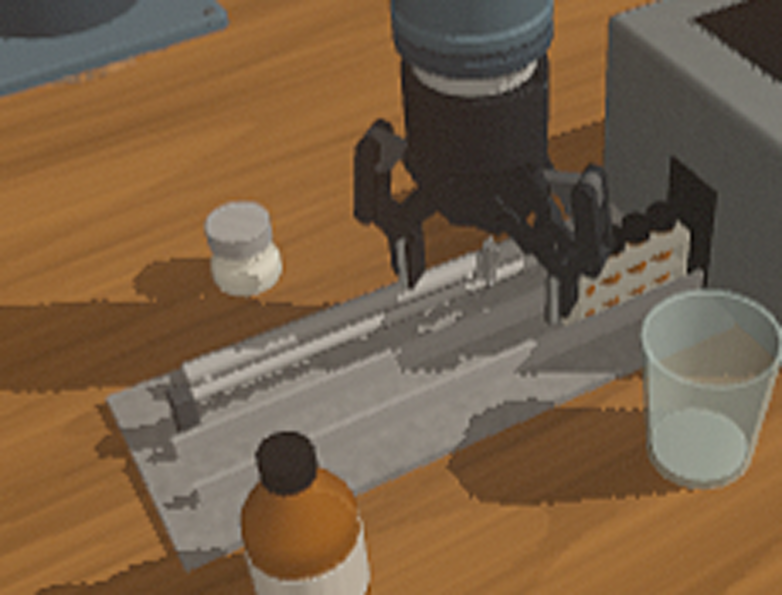

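View pics/top_i.png

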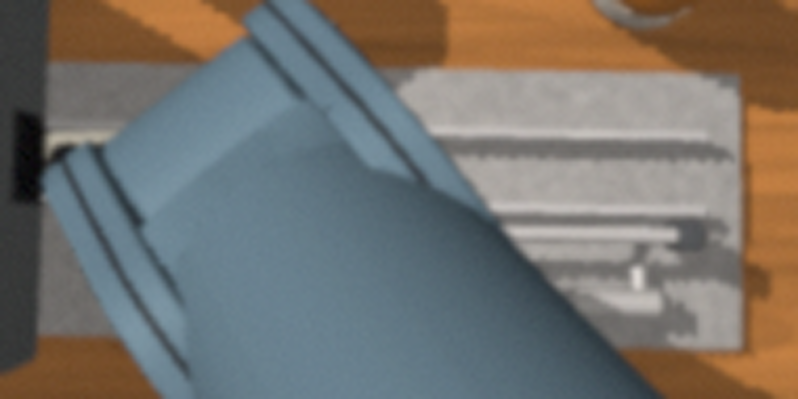

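The rack's front is at top crop x≈48, about x = +112. In the scene view the pushing finger at (555,300) is fully beyond the upright gate at (488,255). I'll back off slightly and lift away.

```bash
python3 - <<'E'
from h import *
arm.servo_line(W(-6,27.3,-20),velocity=30)
print(arm.servo_line(W(-6,27.3,140),velocity=120,contact_N=15),C(),arm.get_force())
arm.reach(W(-190,60,200),RP)
arm.hold(.3)
snap('j');print(arm.get_clock(),arm.get_force())
E
cat >fin.py <<'E'
from h import *
p=np.load('top_j.npz')['p'];cr=lambda a:(np.array(a)+.5)/4.2-.5+[245,190]
hsv=cv2.cvtColor(p,cv2.COLOR_RGB2HSV)
E
```

```text
False [ -6.2  27.9 139.2] [0.11359906 0.05743781 0.42389116]
23.2667 [ 0.44111976  0.23570546 -0.99055581]
```

View pics/scene_j.png

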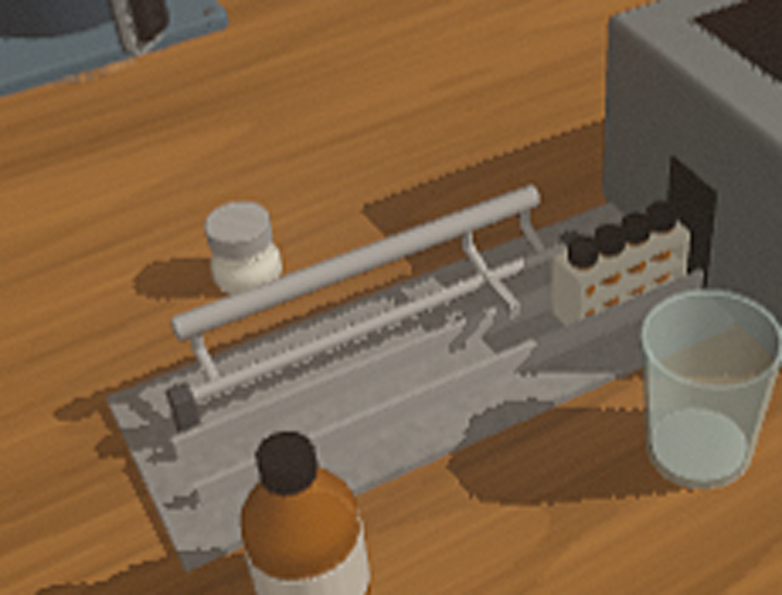

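View pics/top_j.png

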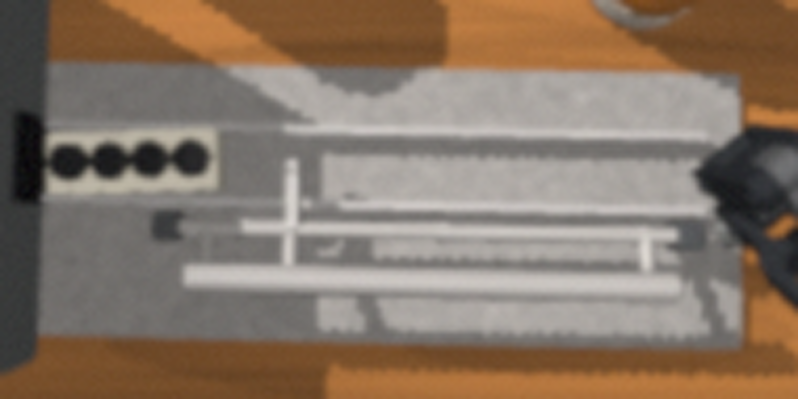

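The gate is shut, with its arm at top crop (291,160–265) and the bar back in its original position. The rack is upright beyond it, from crop x=45 to 217. I'll do one numeric check and then hand in.

```bash
python3 - <<'E'
from h import *
cr=lambda a:(np.array(a)+.5)/4.2-.5+[245,190]
P=onz('top',cr([[67,161],[109,160],[151,159],[190,157]]),63);q=(P[:,:2]-O)@np.c_[X,Y];print(q.round(1),q.mean(0))
a=np.load('top0.npz')['p'].astype(int);b=np.load('top_j.npz')['p'].astype(int)
for n,(u,v) in dict(bottle=(400,181),beaker=(290,168),pot=(369,305)).items():print(n,np.abs(a-b)[v-18:v+18,u-18:u+18].mean())
print(C(),arm.get_clock()); ticket.finish_job()
E
```

```text
[[103.7   2.6]
 [ 84.2   1.6]
 [ 64.8   0.7]
 [ 46.8  -0.7]] [74.86595789  1.04484915]
bottle 4.541152263374485
beaker 6.273148148148148
pot 6.133744855967078
[-189.3   59.9  199.8] 23.2667
the job is handed in; nothing more can be done
```

The rack is through the gate and the job is handed in, at 23.3 s of the 51 s allowed. I first slid the rack up to just short of the closed gate. Then one finger held the press bar down while the other pushed the rack through, and I backed off and lifted so the gate dropped shut behind it.

**Last checks**
- **Rack:** it stands upright with its centre about 75 mm beyond the gate (45–90 mm required) and about 2–3° off the chute line.
- **Gate:** the arm and bar are back in their shut positions in both views. With the bar held down I measured about 1.3–1.4 rad.
- **Bottle, beaker and pot:** none shows any movement in the pictures.
- **Arm:** it is clear of everything, with the tool force near zero.

**What disagreed**
- **Fingertip height:** the open fingertips are really about 47 mm above the reported TCP. My first pre-push therefore passed over the caps without touching them. I measured the offset by a light touch on the chute floor and confirmed it on the bar.
- **Guarded moves:** one guarded press step reported a force stop early, although the force read only about 4 N. The next step carried on normally.

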